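# Put the hot-air nozzles back on their rack in order of size

## Robot

A 6-joint arm with a two-finger parallel gripper is mounted at the origin on the work surface. World frame = base frame: x ahead of the robot, y to its left, z up, the work surface at z = 0. Lengths are in m, angles in rad, forces in N, time in s.
With the tool pointing down it reaches from about 0.25 to 0.775 m from the base axis. Payload 4 kg.
Tool frame: the origin (TCP) lies midway between the tips of the shut fingers; the grasp point (between the pads) lies 19 mm behind it; z points along the fingers, y is the line along which they close (so a half turn about z gives the same grasp; the last joint's range is limited). The gripper opens to 85 mm and grips with 20 to 120 N. Pads are 22 mm wide; open, the fingers measure 114 mm over their backs; the gripper's body (76 mm by 85 mm) begins 54 mm behind the grasp point. The pads swing forward as they close: fully open they stand 13 mm farther back than shut.
Start: joints at [-1.443, 0.087, 1.371, -0, 1.684, -0.103], TCP at [0.126, -0.535, 0.231] pointing down, gripper open.
Joint ranges: [-3.1, 3.1], [-0.76, 2.03], [0.27, 2.55], [-1.08, 4.22], [0.17, 2.65], [-2.57, 2.57]. Speed limits (rad/s): [2.79, 2.79, 3.14, 3.14, 3.14, 3.14].

## Interface

Orientations are given as [roll, pitch, yaw] about the fixed x, y, z axes, in that order (R = Rz(yaw) Ry(pitch) Rx(roll)).
In Python, from rig import telemetry, viewer, bot gives the robot as it stands. The module is installed in compiled form; this text tells all that it offers.
- The arm moves only by the shell command python3 -m inch 'ROWS' [OPENING] [FORCE]. ROWS is JSON, a list of rows, each a list of 2 entries, a list of its own where there are three numbers: the shift along the tool's x, y, z in cm, then the turn, a rotation vector about the tool's x, y, z in rad. A call has 1 to 12 rows; each row shifts and turns the commanded pose from where the row before left it, along the tool's axes as they then stand; what a row does not reach is not made up. A row lasts 1/10 s, in which the tool goes at most 50 mm and 8.59 degrees, less where a joint would pass 70% of its speed; a pose out of reach is approached as far as the arm can. A call with a gripper value outside its range is refused whole. OPENING is the gripper command: -1 is shut, 1 is fully open, values between are in proportion, set as the call begins (- or left out, the last holds). The fingers move at their own pace and stop on an object; FORCE is the grip in N (left out, the last holds). Time passes only in rows, so rows that do not move let the fingers close. It gives the time, the measured TCP pose, the force, the opening and the grip force at its end, in the units of the state.
- telemetry.state(): the state, without advancing time (a new reading comes with each control period).
- viewer.camera(name): name is "scene" or "side" or "wrist"; returns a dict with "image" (480x640x3 uint8, blue, green, red), "fov_y" (degrees; the focal length in pixels is half the picture's height over the tangent of half this angle, whatever the lens; pixels are square), "cx", "cy" (the principal point, pixels), "R" (3x3) and "t" (3): a world point X has camera coordinates R X + t. Camera axes: x right, y down, z forward; pixel columns grow to the right and rows downward; lengths in m; the calibration is good to about 2 mm. A picture is of the moment at which its call begins. There is no depth.
- bot.sign_off(): hands the job in; it is judged then, once.
The state is a dict: "time_s": time; "joint_pos": joint angles; "dq": joint speeds; "effort": joint torques, N m; "position": TCP position; "ee_rot": TCP orientation; "wrist_force": force on the tool from outside, world axes, zero at the start; "ft_torque": the same for the moment, N m; "grip_width": finger opening in m; "gripper_force": force on a finger pad.
Only numpy, scipy, OpenCV 4.12 (cv2) and the standard library are available. Lean on these libraries where they do the work, as an engineer would, in place of code of your own. Each camera call takes 0.05 s, during which the arm holds its last target. There are 200 camera calls.

## Task

Put the four square hot-air nozzles back on the nozzle rack, each standing upright on the middle of its own red pad, in order of hood size: the smallest on the pad next to the blue-capped end clamp, the largest on the pad at the far end. Do not knock any nozzle over, and do not touch the circuit board in its holder.

Things in the scene. Friction and masses are not known exactly. Their poses are not given: they have to be found in the camera images.
- nozzle_26: The smallest of four loose steel hot-air nozzles (35-70 g): square hood 26 x 26 mm, 18 mm tall, standing on the bench; above it an open round collar, 24 mm across, its rim 60 mm above the underside. A clamp lug with brass screw juts to 19 mm from the axis at +x, 27-33 mm up; above 34 mm the collar can be gripped from any side. Origin: centre of underside; z up, x and y square to the hood.
- nozzle_36: The second smallest of four loose steel hot-air nozzles (49-98 g): square hood 36 x 36 mm, 18 mm tall, standing on the bench; above it an open round collar, 24 mm across, its rim 60 mm above the underside. A clamp lug with brass screw juts to 19 mm from the axis at +x, 27-33 mm up; above 34 mm the collar can be gripped from any side. Origin: centre of underside; z up, x and y square to the hood.
- nozzle_46: The second largest of four loose steel hot-air nozzles (63-126 g): square hood 46 x 46 mm, 18 mm tall, standing on the bench; above it an open round collar, 24 mm across, its rim 60 mm above the underside. A clamp lug with brass screw juts to 19 mm from the axis at +x, 27-33 mm up; above 34 mm the collar can be gripped from any side. Origin: centre of underside; z up, x and y square to the hood.
- nozzle_56: The largest of four loose steel hot-air nozzles (80-161 g): square hood 56 x 56 mm, 18 mm tall, standing on the bench; above it an open round collar, 24 mm across, its rim 60 mm above the underside. A clamp lug with brass screw juts to 19 mm from the axis at +x, 27-33 mm up; above 34 mm the collar can be gripped from any side. Origin: centre of underside; z up, x and y square to the hood.
- pad_1: Red silicone pad, 62 x 62 x 4 mm, at one end of the row of four equal pads fixed 80 mm apart on the nozzle rack, a low aluminium rail 10 mm high. Row order: pad_1, pad_2, pad_3, pad_4. Origin: centre of its underside (upper face 4 mm above); z up, y along the row from pad_4 to pad_1.
- pad_2: Red silicone pad, 62 x 62 x 4 mm, an inner one of the row of four equal pads fixed 80 mm apart on the nozzle rack, a low aluminium rail 10 mm high. Row order: pad_1, pad_2, pad_3, pad_4. Origin: centre of its underside (upper face 4 mm above); z up, y along the row from pad_4 to pad_1.
- pad_3: Red silicone pad, 62 x 62 x 4 mm, an inner one of the row of four equal pads fixed 80 mm apart on the nozzle rack, a low aluminium rail 10 mm high. Row order: pad_1, pad_2, pad_3, pad_4. Origin: centre of its underside (upper face 4 mm above); z up, y along the row from pad_4 to pad_1.
- pad_4: Red silicone pad, 62 x 62 x 4 mm, at one end of the row of four equal pads fixed 80 mm apart on the nozzle rack, a low aluminium rail 10 mm high. Row order: pad_1, pad_2, pad_3, pad_4. Origin: centre of its underside (upper face 4 mm above); z up, y along the row from pad_4 to pad_1.
- blue_end: End clamp of the nozzle rack with a round thumb knob capped in blue (25 mm across), its top 35 mm above the origin. Fixed on the rail 70 mm beyond the centre of the end pad: pad_1 in some starts, pad_4 in others. The clamp at the other end is alike but all black. Origin: centre of its underside, on the rail's top.
- board: Green circuit board clamped in an aluminium holder, 190 mm (x) by 292 mm (y), 46 mm high at its highest, fixed on the bench at the robot's right. A bystander, not to be touched. Origin: centre, at bench height.
There are look-alikes about, which are no part of the job. Leave any turquoise look-alike of the nozzle_46 alone.

How it is judged:
By the outcome, as a careful person would: the job done as asked, in the order asked, and still so for the second after the job is handed in, with the robot touching nothing.
It also fails if it takes over 88 s, if anything falls off the work surface, if the arm or the gripper's body presses on something with over 40 N, if the wrist force passes 120 N, or if a joint passes its speed limit or range.

## Working session

There is one attempt and no reset: what is moved stays moved. The work goes in short steps, Python scripts to look and compute and a shell command to move; the robot and the scene stay as the last step left them, time stands still between calls to the robot, and variables do not carry over. Pictures are saved under pics/ and viewed, at most 14 in all, crops included, and the job is handed in when it is done.

```bash
mkdir -p pics
cat > h.py <<'E'
import numpy as np, cv2, json
from rig import telemetry, viewer, bot
def snap(n,f):
    c=viewer.camera(n); cv2.imwrite(f'pics/{f}.png',c['image'])
    np.savez(f'pics/{f}.npz',**{k:c[k] for k in c})
    return c
def ray(f,u,v,z):
    c=np.load(f'pics/{f}.npz'); fl=240/np.tan(np.radians(float(c['fov_y']))/2)
    R=c['R'];C=-R.T@c['t'];d=R.T@np.array([(u-c['cx'])/fl,(v-c['cy'])/fl,1]);return C+d*(z-C[2])/d[2]
def proj(f,X):
    c=np.load(f'pics/{f}.npz'); fl=240/np.tan(np.radians(float(c['fov_y']))/2)
    p=c['R']@np.array(X)+c['t'];return p[:2]/p[2]*fl+[c['cx'],c['cy']]
E
python3 - <<'E'
from h import *
print(telemetry.state())
for n in ("scene","side"):
    c=snap(n,n+'0'); print(n,c['fov_y'],-c['R'].T@c['t'],c['R'][2])
E
```

```text
{'time_s': 0.0, 'joint_pos': array([-1.44312499e+00,  8.79914950e-02,  1.37231585e+00,  2.18362631e-05,
        1.68360042e+00, -1.03092661e-01]), 'dq': array([-6.11135959e-04,  1.33391508e-04, -2.00563251e-03,  4.70548354e-05,
        1.27558085e-04,  1.06694232e-03]), 'effort': array([ 2.74191943e-04, -3.51871634e+01, -3.13271642e+01, -2.54322686e-04,
        1.08554412e-02,  9.16528592e-06]), 'position': array([ 0.12573712, -0.53490536,  0.23008794]), 'ee_rot': array([-3.13929207e+00, -2.59836100e-04,  2.30766129e-01]), 'wrist_force': array([-0.33422098, -0.13046052, -0.05332292]), 'ft_torque': array([-0.02762125, -0.05477456,  0.04605518]), 'gripper_force': 0.0, 'grip_width': 0.08515117154822867}
scene 49.902319600047036 [ 0.99826214 -0.28311867  0.9333645 ] [-0.47003746  0.23965072 -0.84948945]
side 57.7062668825869 [0.24600278 0.57524163 0.5686324 ] [ 0.28781037 -0.7229562  -0.62809197]
```

View pics/scene0.png

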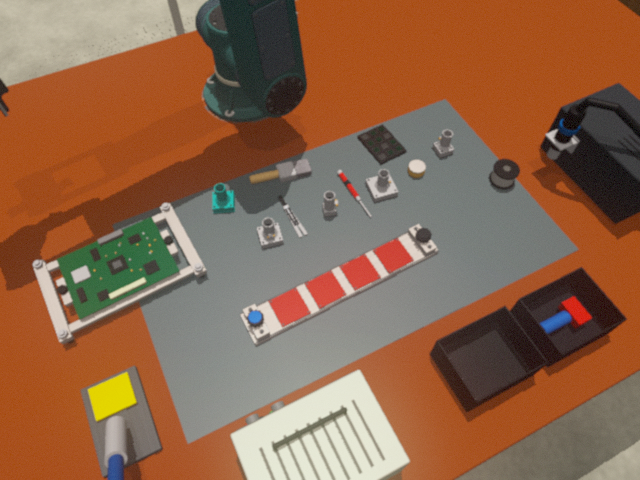

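View pics/side0.png

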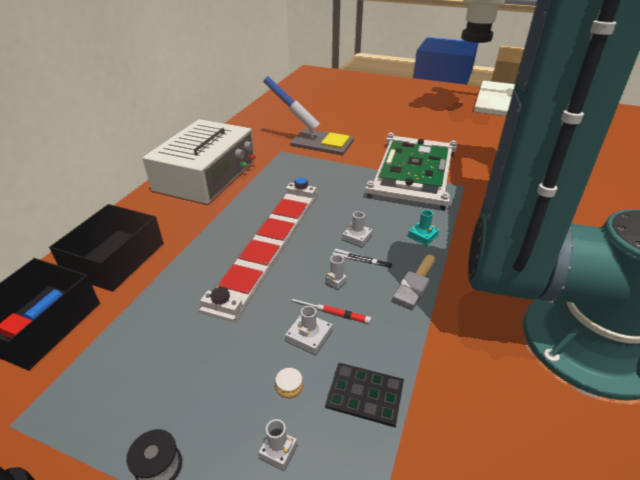

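The blue cap is on the board side of the rail (scene 255,317). The nozzles have collars at scene (268,226), (330,197), (383,176) and (447,135), and the turquoise one is at (222,190). I'll enlarge them next.

Run:
```python
from h import *
im=cv2.imread('pics/scene0.png')
cv2.imwrite('pics/c1.png',cv2.resize(im[120:270,240:460][:, :],None,fx=3.6,fy=3.6,interpolation=cv2.INTER_CUBIC))
cv2.imwrite('pics/c2.png',cv2.resize(im[220:345,235:445],None,fx=3.8,fy=3.8,interpolation=cv2.INTER_CUBIC))
```

```text
(no output)
```

View pics/c1.png

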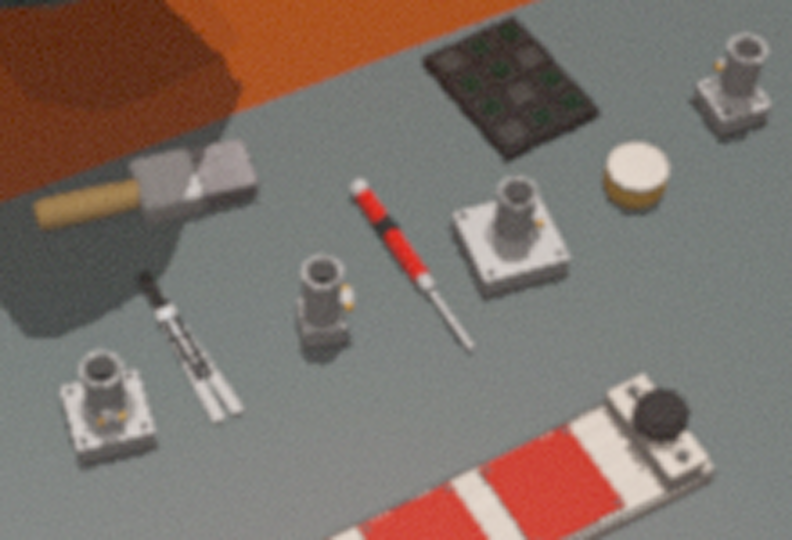

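View pics/c2.png

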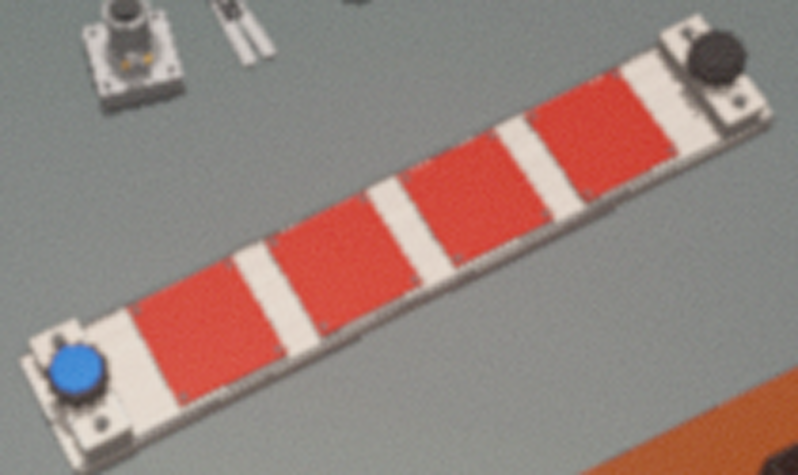

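Run:
```python
from h import *
f='scene0'
im=cv2.imread('pics/scene0.png')
b,g,r=[im[220:345,235:445,i].astype(int) for i in range(3)]
m=((r>150)&(g<95)&(b<90)).astype(np.uint8)
m=cv2.morphologyEx(m,cv2.MORPH_OPEN,np.ones((3,3)))
n,l,s,ce=cv2.connectedComponentsWithStats(m)
P=[]
for i in range(1,n):
    if s[i,4]>300:
        w=np.array([ray(f,u+235,v+220,.014)[:2] for v,u in np.argwhere(l==i)])
        P.append(w.mean(0)); print('pad',P[-1].round(4),s[i,4],[x for x in cv2.minAreaRect((w*1000).astype(np.float32))])
P=np.array(sorted(P,key=lambda p:p[1])); print(np.linalg.norm(np.diff(P,axis=0),axis=1)); d=P[-1]-P[0]; print('row yaw deg',np.degrees(np.arctan2(d[1],d[0])))
print('blue',ray(f,78/3.8+235,368/3.8+220,.045),'black',ray(f,717/3.8+235,57/3.8+220,.045))
k=lambda u,v,z:ray(f,u/3.6+240,v/3.6+120,z)[:2]
for nm,c,h in (('46',(101,367),[(63,385),(140,372),(154,433),(80,450)]),('26',(323,271),[(298,325),(349,319)]),('56',(518,192),[(453,214),(534,190),(568,258),(490,283)]),('36',(747,48),[(697,92),(720,122),(769,100)])):
    w=np.array([k(*p,.018) for p in h]); e=np.diff(w,axis=0)
    print(nm,k(*c,.06).round(4),w.mean(0).round(4),np.linalg.norm(e,axis=1).round(4),(np.degrees(np.arctan2(e[:,1],e[:,0]))%90).round(1))
```

```text
pad [0.5932 0.0897] 713 [(592.9705810546875, 89.90392303466797), (61.35458755493164, 58.51863098144531), 2.7381374835968018]
pad [0.5965 0.0102] 746 [(595.6920776367188, 10.164007186889648), (61.25132369995117, 58.29775619506836), 0.269601970911026]
pad [ 0.5998 -0.0699] 788 [(599.41650390625, -69.70976257324219), (60.6832160949707, 57.99869155883789), 3.3136250972747803]
pad [ 0.6028 -0.1494] 828 [(602.6687622070312, -149.49411010742188), (61.18254470825195, 57.729942321777344), 2.8269922733306885]
pad [0.7686 0.055 ] 703 [(772.658935546875, 48.05691146850586), (115.7842788696289, 36.75494384765625), 89.06340026855469]
[0.07956114 0.08019225 0.17785347 0.1788261 ]
row yaw deg 92.29780103207388
blue [ 0.60701252 -0.21777053  0.045     ] black [0.59468589 0.15790705 0.045     ]
46 [ 0.4338 -0.1156] [ 0.4361 -0.1151] [0.0458 0.0434 0.0436] [75.  76.5 78.7]
26 [0.4299 0.0272] [0.4365 0.0251] [0.031] [71.6]
56 [0.4298 0.1589] [0.4305 0.1589] [0.0554 0.056  0.0526] [83.7 81.2 84.6]
36 [0.3938 0.3479] [0.4009 0.3396] [0.0283 0.0391] [88.3  2.2]
```

```bash
cat >> h.py <<'E'
def go(x,y,z,yawdeg):
    s=telemetry.state(); p=s['position']; r=s['ee_rot']
    from scipy.spatial.transform import Rotation as Ro
    R=Ro.from_euler('xyz',r); T=Ro.from_euler('xyz',[np.pi,0,np.radians(yawdeg)])
    print('t',round(s['time_s'],2),'pos',p.round(4),'yaw',np.degrees(r[2]).round(1),'w',round(s['grip_width'],4),'shift cm',(R.inv().apply(np.array([x,y,z])-p)*100).round(2),'turn',(R.inv()*T).as_rotvec().round(3))
E
python3 -m inch '[[[3.3,-2.8,0],[0,0,0]],[[3.3,-2.8,0],[0,0,0]],[[3.3,-2.8,0],[0,0,0]],[[3.3,-2.8,0],[0,0,0]],[[3.3,-2.8,0],[0,0,0]],[[3.3,-2.8,0],[0,0,0]],[[3.3,-2.8,0],[0,0,0]],[[3.3,-2.8,0],[0,0,0]],[[3.3,-2.8,0],[0,0,0]],[[3.3,-2.8,0],[0,0,0]],[[3.3,-2.8,0],[0,0,0]],[[3.3,-2.8,0],[0,0,0]]]'
python3 -m inch '[[[0,0,0],[0,0,-0.138]],[[0,0,0],[0,0,-0.138]],[[0,0,0],[0,0,-0.138]],[[0,0,0],[0,0,-0.138]],[[0,0,0],[0,0,-0.138]],[[0,0,0],[0,0,-0.138]],[[0,0,0],[0,0,-0.138]],[[0,0,0],[0,0,-0.138]],[[0,0,0],[0,0,0]],[[0,0,0],[0,0,0]]]'
python3 - <<'E'
from h import *
go(.4338,-.1156,.23,76.5); c=snap('wrist','w0'); print(-c['R'].T@c['t'],c['R'][2],proj('w0',[.4338,-.1156,.06]))
E
```

```text
time_s: 1.3
position: [0.435, -0.116, 0.2309]
ee_rot: [3.142, 0.0, 0.231]
wrist_force: [0.3, -0.7, 0.8]
grip_width: 0.0854
gripper_force: 0.0
time_s: 2.3
position: [0.4343, -0.1177, 0.2309]
ee_rot: [-3.141, -0.0, 1.332]
wrist_force: [-0.7, 0.8, 0.4]
grip_width: 0.0855
gripper_force: 0.0
t 2.3 pos [ 0.4343 -0.1177  0.2309] yaw 76.3 w 0.0855 shift cm [ 0.19 -0.09  0.09] turn [-0.001 -0.    -0.003]
[ 0.44925102 -0.05150167  0.37474459] [-0.06247416 -0.25637201 -0.96455709] [328.50457429 222.24725671]
```

View pics/w0.png

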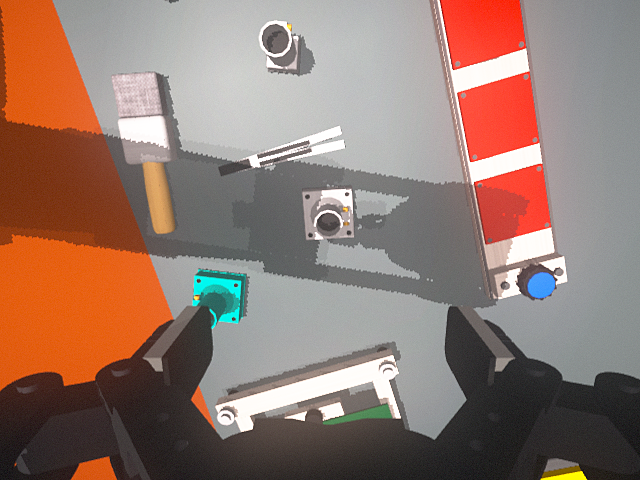

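The wrist view shows the 46 mm nozzle's rim at (329,219) and its hood corners at (303,190), (353,187), (356,238) and (307,241). It also shows the small nozzle's rim at (276,40) and the blue cap at (540,283), plus three pads.

Run:
```python
from h import *
f='w0'
print('46 rim',ray(f,329,219,.06),'26 rim',ray(f,276,40,.06))
for h in ([(303,190),(353,187),(356,238),(307,241),(303,190)],[(267,69),(297,74),(300,39)]):
    w=np.array([ray(f,*p,.018)[:2] for p in h]); e=np.diff(w,axis=0); print(w[:4].mean(0),np.linalg.norm(e,axis=1),np.degrees(np.arctan2(e[:,1],e[:,0]))%90)
h=[(474,183),(541,165),(553,230),(485,245),(474,183)]
w=np.array([ray(f,*p,.014)[:2] for p in h]); e=np.diff(w,axis=0);print(w[:4].mean(0),np.linalg.norm(e,axis=1),np.degrees(np.arctan2(e[:,1],e[:,0]))%90)
h=[(458,95),(527,75),(539,142),(470,160),(458,95)]
w=np.array([ray(f,*p,.014)[:2] for p in h]); e=np.diff(w,axis=0);print(w[:4].mean(0),np.linalg.norm(e,axis=1),np.degrees(np.arctan2(e[:,1],e[:,0]))%90)
go(.4338,-.1156,.0395,76)
```

```text
46 rim [ 0.43483781 -0.11306147  0.06      ] 26 rim [0.42876916 0.02518286 0.06      ]
[ 0.43460973 -0.11727631] [0.04554589 0.04790083 0.04622323 0.04805014] [79.68655851 80.59650883 79.87903525 79.78628863]
[0.43145332 0.01783395] [0.02546521 0.02693298] [67.47079676 69.77577796]
[ 0.60208083 -0.15125033] [0.06124186 0.06356434 0.06447506 0.06106625] [ 1.58462481  4.61657962 89.44304831  1.74782081]
[ 0.59851442 -0.07035165] [0.05973984 0.05821261 0.06204728 0.0571738 ] [1.82428319 4.40021804 0.91850061 2.14154439]
t 2.35 pos [ 0.4343 -0.1177  0.231 ] yaw 76.3 w 0.0856 shift cm [ 0.19 -0.09 19.15] turn [-0.001  0.     0.006]
```

```bash
python3 -m inch '[[[0.26,-0.06,3],[0,0,-0.065]],[[0,0,3],[0,0,0]],[[0,0,3],[0,0,0]],[[0,0,3],[0,0,0]],[[0,0,3],[0,0,0]],[[0,0,2.4],[0,0,0]],[[0,0,2],[0,0,0]],[[0,0,0],[0,0,0]],[[0,0,0],[0,0,0]]]'
python3 - <<'E'
from h import *
go(.4345,-.115,.037,80); c=snap('wrist','w1')
E
```

```text
time_s: 3.25
position: [0.4345, -0.1151, 0.0375]
ee_rot: [-3.141, -0.0, 1.399]
wrist_force: [0.4, -0.6, 0.6]
grip_width: 0.0851
gripper_force: 0.0
t 3.25 pos [ 0.4345 -0.1151  0.0375] yaw 80.1 w 0.0851 shift cm [0.01 0.   0.05] turn [-0.    -0.     0.003]
```

View pics/w1.png

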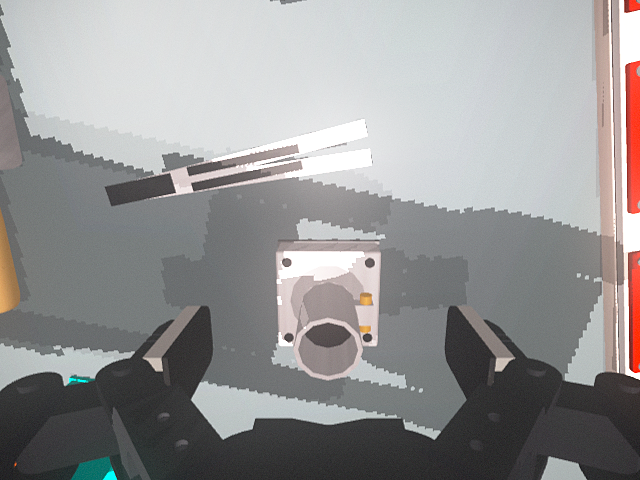

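The 46 mm nozzle stands centred between the fingers, rim at (328,346) and finger tips at x 180 and 475. It is square to the gripper, so I'll close now.

```bash
python3 -m inch '[[[0,0,0],[0,0,0]],[[0,0,0],[0,0,0]],[[0,0,0],[0,0,0]],[[0,0,0],[0,0,0]],[[0,0,0],[0,0,0]],[[0,0,0],[0,0,0]],[[0,0,0],[0,0,0]],[[0,0,0],[0,0,0]]]' -1 40
python3 -m inch '[[[0,0,-1],[0,0,0]],[[0,0,-3],[0,0,0]],[[0,0,-3],[0,0,0]],[[0,0,-1],[0,0,0]],[[0,0,0],[0,0,-0.107]],[[0,0,0],[0,0,-0.107]],[[0,0,0],[0,0,0]]]'
python3 - <<'E'
from h import *
go(.5970,.0100,.115,92.3); c=snap('wrist','w2')
E
```

```text
time_s: 4.1
position: [0.4347, -0.1152, 0.0378]
ee_rot: [3.141, 0.0, 1.4]
wrist_force: [-1.5, 1.0, 4.0]
grip_width: 0.0226
gripper_force: 39.3
time_s: 4.8
position: [0.434, -0.1149, 0.1165]
ee_rot: [-3.14, -0.0, 1.614]
wrist_force: [0.3, -0.0, -0.7]
grip_width: 0.0227
gripper_force: 39.4
t 4.8 pos [ 0.434  -0.1149  0.1165] yaw 92.4 w 0.0227 shift cm [11.78 16.82  0.13] turn [-0.001 -0.     0.003]
```

```bash
python3 -m inch '[[[1.36,1.95,0],[0,0,0]],[[2.4,3.35,0],[0,0,0]],[[2.4,3.35,0],[0,0,0]],[[2.4,3.35,0],[0,0,0]],[[2,2.9,0],[0,0,0]],[[1.2,1.84,0],[0,0,0]],[[0,0,0],[0,0,0]],[[0,0,0],[0,0,0]]]'
python3 - <<'E'
from h import *
go(.5962,.0100,.053,92.3); c=snap('wrist','w3')
E
```

```text
time_s: 5.65
position: [0.5961, 0.0096, 0.1161]
ee_rot: [-3.139, 0.0, 1.613]
wrist_force: [-1.1, -0.2, -1.4]
grip_width: 0.0225
gripper_force: 39.5
t 5.65 pos [0.5961 0.0096 0.1161] yaw 92.4 w 0.0225 shift cm [0.04 0.03 6.31] turn [-0.003  0.     0.002]
```

View pics/w3.png

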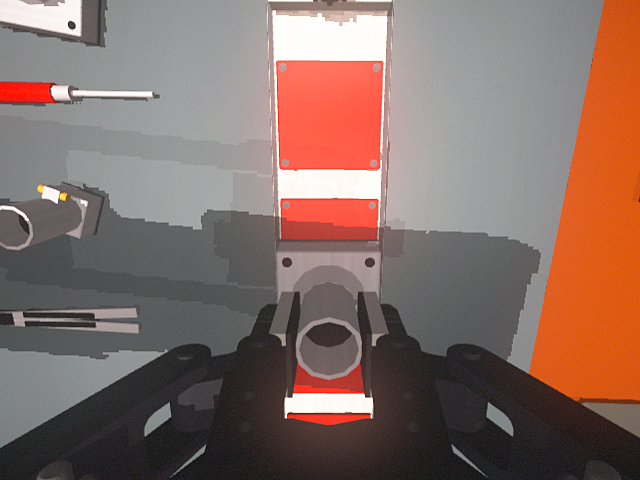

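The held nozzle is square to the rail and over pad 3 of the row, rim at (329,348). The next pad's corners are (278,61), (382,61), (380,169) and (278,169).

Run:
```python
from h import *
f='w3'
w=np.array([ray(f,*p,.014)[:2] for p in [(277,61),(382,61),(380,170),(278,169)]]);e=np.diff(w,axis=0); print(w.mean(0),np.linalg.norm(e,axis=1),np.degrees(np.arctan2(e[:,1],e[:,0]))%90)
print(ray(f,281,199,.014),ray(f,380,200,.014),'rim',ray(f,329,348,.1383))
print('holder hood top far corners',ray(f,277,242,.0963),ray(f,382,242,.0963))
```

```text
[0.5923252  0.09019111] [0.06061075 0.06193872 0.06313421] [2.3629744  3.31432864 1.83452059]
[0.56396235 0.03981361 0.014     ] [0.62645684 0.04179235 0.014     ] rim [0.59565138 0.00770188 0.1383    ]
holder hood top far corners [0.57203155 0.03374584 0.0963    ] [0.61742264 0.03565278 0.0963    ]
```

```bash
python3 -m inch '[[[0,0.04,2],[0,0,0]],[[0,0,2],[0,0,0]],[[0,0,1.4],[0,0,0]],[[0,0,0.6],[0,0,0]],[[0,0,0.3],[0,0,0]],[[0,0,0.1],[0,0,0]],[[0,0,0],[0,0,0]],[[0,0,0],[0,0,0]]]'
python3 -m inch '[[[0,0,0],[0,0,0]],[[0,0,0],[0,0,0]],[[0,0,0],[0,0,0]],[[0,0,0],[0,0,0]],[[0,0,0],[0,0,0]]]' 0.3
python3 -m inch '[[[0,0,-2],[0,0,0]],[[0,0,-3],[0,0,0]],[[0,0,-4],[0,0,0]],[[0,0,-4],[0,0,0]],[[0,0,-3],[0,0,0]],[[0,0,0],[0,0,0]]]' 1
python3 - <<'E'
from h import *
go(.429,.026,.21,69); c=snap('wrist','w4')
E
```

```text
time_s: 6.5
position: [0.5977, 0.0096, 0.0543]
ee_rot: [3.14, 0.0, 1.614]
wrist_force: [0.0, -0.4, -1.3]
grip_width: 0.0228
gripper_force: 39.5
time_s: 7.0
position: [0.5971, 0.0096, 0.0533]
ee_rot: [3.142, 0.0, 1.614]
wrist_force: [-0.3, 0.7, 0.2]
grip_width: 0.0555
gripper_force: 0.0
time_s: 7.6
position: [0.5997, 0.0095, 0.2203]
ee_rot: [3.129, 0.002, 1.614]
wrist_force: [0.9, 0.1, -0.0]
grip_width: 0.0856
gripper_force: 0.0
t 7.6 pos [0.5997 0.0095 0.2203] yaw 92.5 w 0.0856 shift cm [  2.39 -17.     0.82] turn [ 0.012 -0.001  0.41 ]
```

View pics/w4.png

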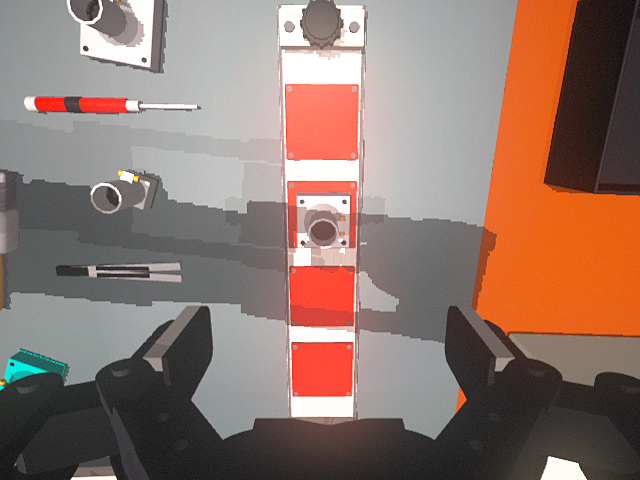

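The 46 mm nozzle stands upright and centred on its pad, hood corners (296,195) to (350,248). The 26 mm one is next, with its rim at (105,196).

```bash
python3 -m inch '[[[0.4,-2.5,0],[0,0,0]],[[0.5,-4,0.5],[0,0,0]],[[0.5,-4,0.5],[0,0,0]],[[0.5,-4,1],[0,0,0]],[[0.49,-2.5,1],[0,0,0]],[[0,0,1],[0,0,0.137]],[[0,0,1],[0,0,0.137]],[[0,0,0],[0,0,0.137]],[[0,0,0],[0,0,0]],[[0,0,0],[0,0,0]]]'
python3 - <<'E'
from h import *
print('w4 rim26',ray('w4',105,196,.06))
w=np.array([ray('w4',*p,.032)[:2] for p in [(296,195),(350,194),(350,247),(297,248)]]);print('46 placed',w.mean(0))
c=snap('wrist','w5'); go(.429,.0262,.037,69); print(proj('w5',[.429,.0262,.06]))
cv2.imwrite('pics/c5.png',cv2.resize(c['image'][120:360,220:440],None,fx=2.5,fy=2.5))
E
```

```text
time_s: 8.65
position: [0.4256, 0.0262, 0.1622]
ee_rot: [-3.14, 0.001, 1.206]
wrist_force: [0.3, 0.4, 0.4]
grip_width: 0.0853
gripper_force: 0.0
w4 rim26 [0.42742977 0.02745377 0.06      ]
46 placed [0.59707803 0.00818107]
t 8.7 pos [0.4259 0.0262 0.1626] yaw 69.0 w 0.0854 shift cm [ 0.12  0.31 12.56] turn [-0.001  0.     0.001]
[335.28091556 244.68370998]
```

View pics/c5.png

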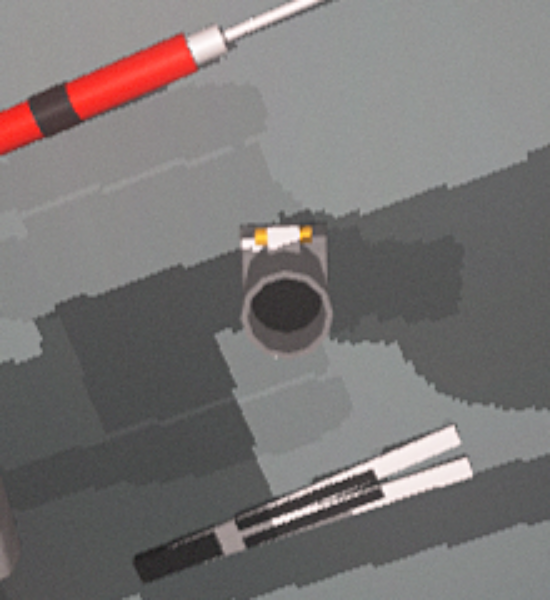

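The 26 mm nozzle's rim is at crop (287,312), which is (335,245) in the full picture and agrees with the prediction. Its hood is square to the tool.

```bash
python3 -m inch '[[[0.12,0.31,2],[0,0,0]],[[0,0,3],[0,0,0]],[[0,0,3],[0,0,0]],[[0,0,2.6],[0,0,0]],[[0,0,1.5],[0,0,0]],[[0,0,0.5],[0,0,0]],[[0,0,0],[0,0,0]],[[0,0,0],[0,0,0]]]'
python3 -m inch '[[[0,0,0],[0,0,0]],[[0,0,0],[0,0,0]],[[0,0,0],[0,0,0]],[[0,0,0],[0,0,0]],[[0,0,0],[0,0,0]],[[0,0,0],[0,0,0]],[[0,0,0],[0,0,0]],[[0,0,0],[0,0,0]]]' -1 40
python3 -m inch '[[[0,0,-1],[0,0,0]],[[0,0,-3],[0,0,0]],[[0,0,-3],[0,0,0]],[[0,0,-1.5],[0,0,0]],[[0,0,0],[0,0,-0.136]],[[0,0,0],[0,0,-0.136]],[[0,0,0],[0,0,-0.134]],[[0,0,0],[0,0,0]],[[0,0,0],[0,0,0]]]'
python3 - <<'E'
from h import *
go(.6025,-.150,.12,92.3)
E
```

```text
time_s: 9.5
position: [0.4304, 0.0261, 0.0383]
ee_rot: [3.14, -0.001, 1.203]
wrist_force: [0.1, 0.2, 0.9]
grip_width: 0.0857
gripper_force: 0.0
time_s: 10.3
position: [0.4299, 0.0262, 0.0377]
ee_rot: [3.141, -0.0, 1.203]
wrist_force: [0.2, 0.5, 3.7]
grip_width: 0.0224
gripper_force: 39.3
time_s: 11.2
position: [0.4293, 0.0262, 0.1223]
ee_rot: [-3.141, 0.0, 1.606]
wrist_force: [0.1, 0.8, -0.3]
grip_width: 0.0227
gripper_force: 39.2
t 11.2 pos [0.4293 0.0262 0.1223] yaw 92.0 w 0.0227 shift cm [-18.22  16.69   0.22] turn [-0.     0.    -0.005]
```

```bash
python3 -m inch '[[[-2,2,0],[0,0,0]],[[-3.2,3,0],[0,0,0]],[[-3.2,3,0],[0,0,0]],[[-3.2,3,0],[0,0,0]],[[-3.2,2.7,0],[0,0,0]],[[-2.2,1.8,0],[0,0,0]],[[-1.22,1.19,0],[0,0,-0.005]],[[0,0,0],[0,0,0]],[[0,0,0],[0,0,0]]]'
python3 - <<'E'
from h import *
go(.6025,-.150,.0525,92.3); c=snap('wrist','w6')
E
```

```text
time_s: 12.1
position: [0.6028, -0.1493, 0.1217]
ee_rot: [-3.14, -0.001, 1.612]
wrist_force: [-0.1, -0.1, -0.7]
grip_width: 0.023
gripper_force: 39.3
t 12.1 pos [ 0.6028 -0.1493  0.1217] yaw 92.4 w 0.023 shift cm [-0.08 -0.02  6.92] turn [-0.002 -0.001  0.001]
```

View pics/w6.png

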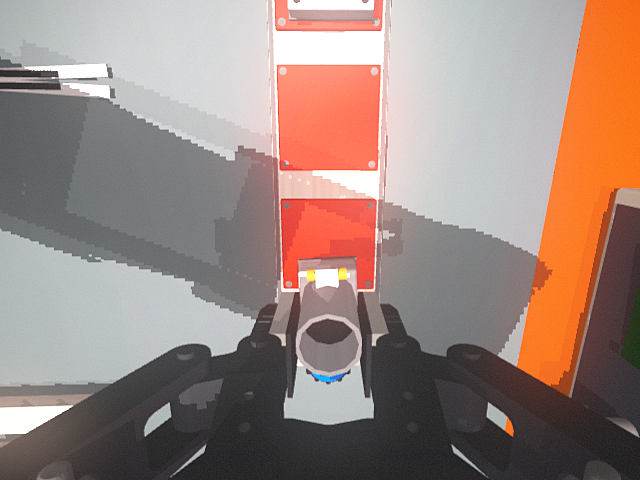

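The held 26 mm nozzle is square to the rail above the pad beside the blue knob. The pad's corners are (282,199), (379,199), (377,290) and (281,291).

```bash
python3 - <<'E'
from h import *
for h in ([(281,199),(379,199),(377,290),(281,291)],[(277,65),(382,65),(379,170),(279,170)]):
    w=np.array([ray('w6',*p,.014)[:2] for p in h]);e=np.diff(w,axis=0); print(w.mean(0),np.linalg.norm(e,axis=1))
E
python3 -m inch '[[[-0.06,0,2],[0,0,0]],[[0,0,2],[0,0,0]],[[0,0,2],[0,0,0]],[[0,0,0.7],[0,0,0]],[[0,0,0.3],[0,0,0]],[[0,0,0],[0,0,0]],[[0,0,0],[0,0,0]],[[0,0,0],[0,0,0]]]'
```

```text
[ 0.60271094 -0.15011336] [0.06328133 0.06284059 0.06607938]
[ 0.59923633 -0.06954814] [0.06217218 0.06119715 0.063332  ]
time_s: 12.95
position: [0.604, -0.1503, 0.0536]
ee_rot: [3.139, 0.001, 1.614]
wrist_force: [0.7, 0.5, -0.2]
grip_width: 0.0225
gripper_force: 39.4
```

```bash
python3 -m inch '[[[0,-0.1,0.15],[0,0,0]],[[0,0,0],[0,0,0]],[[0,0,0],[0,0,0]]]'
python3 -m inch '[[[0,0,0],[0,0,0]],[[0,0,0],[0,0,0]],[[0,0,0],[0,0,0]],[[0,0,0],[0,0,0]],[[0,0,0],[0,0,0]]]' 0.3
python3 -m inch '[[[0,0,-2],[0,0,0]],[[0,0,-3],[0,0,0]],[[0,0,-4],[0,0,0]],[[0,0,-4],[0,0,0]],[[0,0,0],[0,0,0]]]' 1
python3 - <<'E'
from h import *
c=snap('wrist','w7'); go(.430,.157,.18,83)
E
```

```text
time_s: 13.25
position: [0.6029, -0.1505, 0.0518]
ee_rot: [3.14, 0.001, 1.614]
wrist_force: [0.3, 0.3, 2.6]
grip_width: 0.0223
gripper_force: 39.5
time_s: 13.75
position: [0.6021, -0.1501, 0.0506]
ee_rot: [-3.141, -0.0, 1.614]
wrist_force: [-0.0, 0.2, -0.2]
grip_width: 0.0552
gripper_force: 0.0
time_s: 14.25
position: [0.6056, -0.1513, 0.1894]
ee_rot: [3.128, 0.005, 1.614]
wrist_force: [0.0, -0.1, 1.8]
grip_width: 0.0853
gripper_force: 0.0
t 14.3 pos [ 0.6043 -0.1509  0.1857] yaw 92.5 w 0.0855 shift cm [ 31.51 -16.09   0.33] turn [0.009 0.003 0.165]
```

```bash
python3 -m inch '[[[2.5,-1.5,0],[0,0,0]],[[4,-2,0],[0,0,0]],[[4,-2,0],[0,0,0]],[[4,-2,0],[0,0,0]],[[4,-2,0],[0,0,0]],[[4,-2,0],[0,0,0]],[[4,-2,0],[0,0,0]],[[3,-1.6,0],[0,0,0]],[[2,-1,0],[0,0,0]],[[0,0,0.5],[0,0,0.082]],[[0,0,0],[0,0,0.083]],[[0,0,0],[0,0,0]]]'
python3 - <<'E'
from h import *
c=snap('wrist','w8'); go(.430,.158,.037,83); print(proj('w8',[.430,.158,.06]))
E
```

```text
time_s: 15.5
position: [0.4267, 0.1577, 0.174]
ee_rot: [-3.139, 0.001, 1.45]
wrist_force: [-0.5, 0.5, 0.6]
grip_width: 0.0855
gripper_force: 0.0
t 15.55 pos [0.427  0.1575 0.1743] yaw 83.1 w 0.0856 shift cm [ 0.1   0.32 13.73] turn [-0.002  0.001  0.002]
[334.8277486  241.07178627]
```

View pics/w8.png

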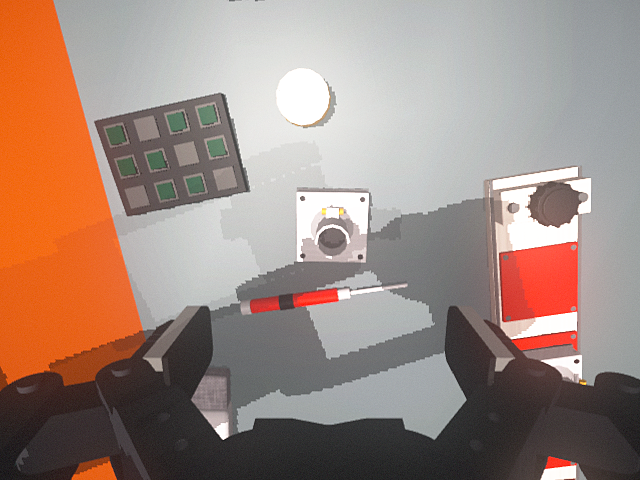

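The 56 mm nozzle's rim is at about (333,238), with hood corners (297,188), (370,190), (367,263) and (296,261).

Run:
```python
from h import *
f='w8'; print(ray(f,333,238,.06))
w=np.array([ray(f,*p,.018)[:2] for p in [(297,188),(370,190),(367,263),(296,261),(297,188)]]);e=np.diff(w,axis=0); print(w[:4].mean(0),np.linalg.norm(e,axis=1),np.degrees(np.arctan2(e[:,1],e[:,0]))%90)
go(.4295,.158,.037,82.5)
```

```text
[0.42901994 0.16029367 0.06      ]
[0.42886403 0.15902611] [0.05581821 0.05860157 0.05711057 0.05849451] [81.46232098 82.27183039 81.35893462 81.00750214]
t 15.55 pos [0.427  0.1575 0.1743] yaw 83.1 w 0.0856 shift cm [ 0.09  0.27 13.73] turn [-0.002  0.001  0.011]
```

```bash
python3 -m inch '[[[0.17,0.22,2],[0,0,0.026]],[[0,0,3],[0,0,0]],[[0,0,3],[0,0,0]],[[0,0,3],[0,0,0]],[[0,0,2],[0,0,0]],[[0,0,0.75],[0,0,0]],[[0,0,0],[0,0,0]],[[0,0,0],[0,0,0]]]'
python3 -m inch '[[[0,0,0],[0,0,0]],[[0,0,0],[0,0,0]],[[0,0,0],[0,0,0]],[[0,0,0],[0,0,0]],[[0,0,0],[0,0,0]],[[0,0,0],[0,0,0]],[[0,0,0],[0,0,0]],[[0,0,0],[0,0,0]]]' -1 50
python3 -m inch '[[[0,0,-1],[0,0,0]],[[0,0,-3],[0,0,0]],[[0,0,-3],[0,0,0]],[[0,0,-1.5],[0,0,0]],[[0,0,0],[0,0,-0.094]],[[0,0,0],[0,0,-0.094]],[[0,0,0],[0,0,0]],[[0,0,0],[0,0,0]]]'
python3 - <<'E'
from h import *
go(.5927,.090,.12,92.3)
E
```

```text
time_s: 16.35
position: [0.431, 0.1591, 0.0392]
ee_rot: [3.14, -0.0, 1.423]
wrist_force: [1.2, -0.4, 0.3]
grip_width: 0.0851
gripper_force: 0.0
time_s: 17.15
position: [0.4306, 0.1591, 0.0388]
ee_rot: [3.141, -0.0, 1.423]
wrist_force: [-0.9, 0.3, 4.4]
grip_width: 0.0219
gripper_force: 49.4
time_s: 17.95
position: [0.4298, 0.1589, 0.1229]
ee_rot: [-3.14, 0.0, 1.609]
wrist_force: [-0.1, -0.3, -0.5]
grip_width: 0.0223
gripper_force: 49.3
t 17.95 pos [0.4298 0.1589 0.1229] yaw 92.2 w 0.0223 shift cm [-7.5  16.01  0.27] turn [-0.001  0.    -0.002]
```

```bash
python3 -m inch '[[[-1,2,0],[0,0,0]],[[-1.7,3.7,0],[0,0,0]],[[-1.7,3.7,0],[0,0,0]],[[-1.7,3.6,0],[0,0,0]],[[-1,2,0],[0,0,0]],[[-0.4,1,0],[0,0,0]],[[0,0,0],[0,0,0]],[[0,0,0],[0,0,0]]]'
python3 - <<'E'
from h import *
go(.5927,.090,.0528,92.3); c=snap('wrist','w9')
E
```

```text
time_s: 18.75
position: [0.592, 0.091, 0.1228]
ee_rot: [-3.14, -0.0, 1.611]
wrist_force: [-0.6, 0.2, -1.1]
grip_width: 0.0222
gripper_force: 49.4
t 18.75 pos [0.592  0.091  0.1228] yaw 92.3 w 0.0222 shift cm [-0.1   0.08  7.  ] turn [-0.002 -0.    -0.   ]
```

View pics/w9.png

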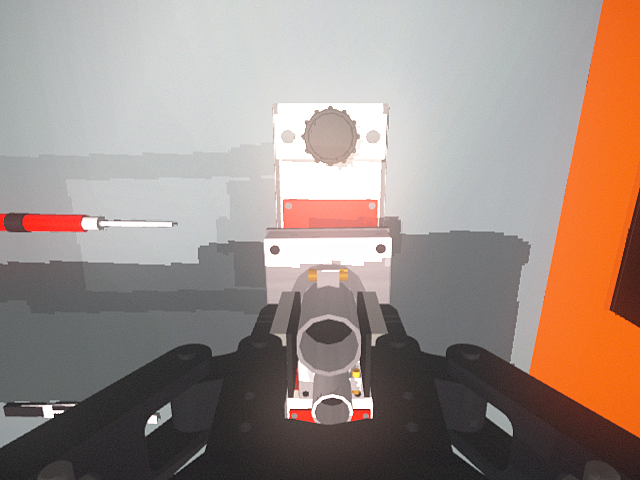

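The 56 mm nozzle is square over the far pad, whose far edge runs from (283,199) to (379,199). The black knob at (330,135) is clear.

```bash
python3 - <<'E'
from h import *
print((ray('w9',283,199,.014)+ray('w9',379,199,.014))/2,(ray('w9',265,235,.102)+ray('w9',391,235,.102))/2)
E
python3 -m inch '[[[-0.1,0,2],[0,0,0]],[[0,0,2],[0,0,0]],[[0,0,2],[0,0,0]],[[0,0,0.7],[0,0,0]],[[0,0,0.1],[0,0,0]],[[0,0,0],[0,0,0]],[[0,0,0],[0,0,0]],[[0,0,0],[0,0,0]]]'
python3 - <<'E'
from h import *
go(.5926,.090,.0526,92.3)
E
```

```text
[0.59170365 0.1215697  0.014     ] [0.5900249 0.1189162 0.102    ]
time_s: 19.6
position: [0.594, 0.0896, 0.0568]
ee_rot: [3.139, 0.0, 1.611]
wrist_force: [-0.5, 0.1, -0.8]
grip_width: 0.0221
gripper_force: 49.4
t 19.6 pos [0.594  0.0896 0.0568] yaw 92.3 w 0.0221 shift cm [ 0.05 -0.14  0.42] turn [ 0.003  0.    -0.   ]
```

```bash
python3 -m inch '[[[0.04,-0.09,0.2],[0,0,0]],[[0,0,0.1],[0,0,0]],[[0,0,0],[0,0,0]],[[0,0,0],[0,0,0]]]'
python3 - <<'E'
from h import *
go(.5926,.090,.0526,92.3)
E
```

```text
time_s: 20.0
position: [0.5923, 0.0899, 0.0529]
ee_rot: [3.141, 0.0, 1.611]
wrist_force: [-2.1, 0.3, 2.4]
grip_width: 0.0222
gripper_force: 49.7
t 20.0 pos [0.5923 0.0899 0.0529] yaw 92.3 w 0.0222 shift cm [0.01 0.03 0.03] turn [ 0.  0. -0.]
```

```bash
python3 -m inch '[[[0,0,0],[0,0,0]],[[0,0,0],[0,0,0]],[[0,0,0],[0,0,0]],[[0,0,0],[0,0,0]],[[0,0,0],[0,0,0]]]' 0.3
python3 -m inch '[[[0,0,-2],[0,0,0]],[[0,0,-3],[0,0,0]],[[0,0,-4],[0,0,0]],[[0,0,-4],[0,0,0]],[[0,0,0],[0,0,0]],[[0,0,0],[0,0,0]]]' 1
python3 - <<'E'
from h import *
go(.396,.346,.185,90)
E
```

```text
time_s: 20.5
position: [0.5923, 0.0898, 0.0522]
ee_rot: [-3.142, 0.0, 1.611]
wrist_force: [0.1, 0.6, 0.6]
grip_width: 0.0554
gripper_force: 0.0
time_s: 21.1
position: [0.593, 0.0899, 0.184]
ee_rot: [3.138, 0.0, 1.611]
wrist_force: [0.1, 0.8, -0.6]
grip_width: 0.0859
gripper_force: 0.0
t 21.1 pos [0.593  0.0899 0.184 ] yaw 92.3 w 0.0859 shift cm [ 26.38 -18.66  -0.17] turn [ 0.004 -0.     0.04 ]
```

```bash
python3 -m inch '[[[2.4,-1.7,0],[0,0,0]],[[3.5,-2.5,0],[0,0,0]],[[3.5,-2.5,0],[0,0,0]],[[3.5,-2.5,0],[0,0,0]],[[3.5,-2.5,0],[0,0,0]],[[3.5,-2.5,0],[0,0,0]],[[3,-2,0],[0,0,0]],[[2.4,-1.6,0],[0,0,0]],[[1.1,-0.9,0],[0,0,0.04]],[[0,0,0],[0,0,0]],[[0,0,0],[0,0,0]]]'
python3 - <<'E'
from h import *
c=snap('wrist','w10'); go(.394,.347,.037,90); print(proj('w10',[.394,.347,.06]))
E
```

```text
time_s: 22.2
position: [0.3944, 0.3455, 0.1806]
ee_rot: [-3.14, 0.002, 1.572]
wrist_force: [-0.0, -0.1, 0.3]
grip_width: 0.0854
gripper_force: 0.0
t 22.25 pos [0.3949 0.3453 0.181 ] yaw 90.0 w 0.0855 shift cm [ 0.2  -0.07 14.4 ] turn [-0.001  0.002  0.   ]
[329.16591194 237.53181755]
```

View pics/w10.png

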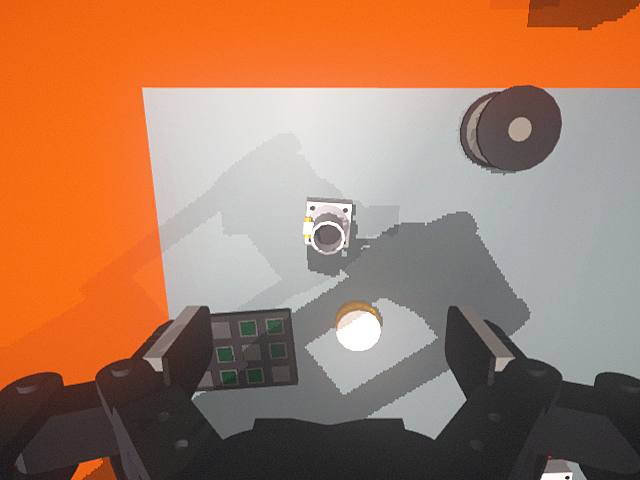

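The 36 mm nozzle's rim is at (327,236), and its hood's far edge runs from (307,199) to (354,202). The lug points to −x, and nothing stands near the fingers.

Run:
```python
from h import *
im=cv2.imread('pics/w10.png')
g=cv2.cvtColor(im,cv2.COLOR_BGR2GRAY)
print('rim',ray('w10',327,236,.06))
# far edge of the hood: strongest vertical gradient per column
G=cv2.Sobel(cv2.GaussianBlur(g,(3,3),0),cv2.CV_32F,0,1)
pts=[(u,192+int(np.argmax(np.abs(G[192:210,u])))) for u in range(311,350,3)]
print(pts)
pts=[ray('w10',307,199,.018),ray('w10',354,202,.018)]; e=pts[1]-pts[0]; print(np.linalg.norm(e),np.degrees(np.arctan2(e[1],e[0])),(pts[0]+pts[1])/2)
```

```text
rim [0.39249104 0.34809881 0.06      ]
[(311, 206), (314, 202), (317, 202), (320, 202), (323, 202), (326, 202), (329, 202), (332, 203), (335, 203), (338, 203), (341, 203), (344, 208), (347, 204)]
0.03707850463328929 -3.637316132574983 [0.39508616 0.36642564 0.018     ]
```

```bash
python3 -m inch '[[[0.27,-0.22,2],[0,0,0.05]],[[0,0,3],[0,0,0]],[[0,0,3],[0,0,0]],[[0,0,3],[0,0,0]],[[0,0,2.5],[0,0,0]],[[0,0,0.9],[0,0,0]],[[0,0,0],[0,0,0]],[[0,0,0],[0,0,0]]]'
python3 -m inch '[[[0,0,0],[0,0,0]],[[0,0,0],[0,0,0]],[[0,0,0],[0,0,0]],[[0,0,0],[0,0,0]],[[0,0,0],[0,0,0]],[[0,0,0],[0,0,0]],[[0,0,0],[0,0,0]],[[0,0,0],[0,0,0]]]' -1 40
python3 -m inch '[[[0,0,-1],[0,0,0]],[[0,0,-3],[0,0,0]],[[0,0,-4],[0,0,0]],[[0,0,-4],[0,0,0]],[[0,0,-2],[0,0,-0.093]],[[0,0,0],[0,0,0]],[[0,0,0],[0,0,0]]]'
python3 - <<'E'
from h import *
go(.5993,-.070,.178,92.3)
E
```

```text
time_s: 23.05
position: [0.3937, 0.3489, 0.0394]
ee_rot: [3.14, -0.001, 1.52]
wrist_force: [0.3, 1.0, 0.1]
grip_width: 0.0853
gripper_force: 0.0
time_s: 23.85
position: [0.3929, 0.3491, 0.0388]
ee_rot: [3.141, -0.001, 1.521]
wrist_force: [-0.8, 0.5, 3.9]
grip_width: 0.0226
gripper_force: 39.1
time_s: 24.55
position: [0.3923, 0.3486, 0.1775]
ee_rot: [-3.141, 0.001, 1.612]
wrist_force: [0.2, 0.2, -1.0]
grip_width: 0.0227
gripper_force: 39.3
t 24.55 pos [0.3923 0.3486 0.1775] yaw 92.4 w 0.0227 shift cm [-4.268e+01  1.896e+01 -3.000e-02] turn [-0.001  0.001  0.001]
```

```bash
python3 -m inch '[[[-2,0.9,0],[0,0,0]],[[-4,1.8,0],[0,0,0]],[[-4,1.8,0],[0,0,0]],[[-4,1.8,0],[0,0,0]],[[-4.4,1.9,0],[0,0,0]],[[-4.4,1.9,0],[0,0,0]],[[-4.4,1.9,0],[0,0,0]],[[-4.4,1.9,0],[0,0,0]],[[-4,1.8,0],[0,0,0]],[[-3.5,1.6,0],[0,0,0]],[[-2.6,1.2,0],[0,0,0]],[[-1,0.46,0],[0,0,0]]]'
python3 -m inch '[[[0,0,0],[0,0,0]],[[0,0,0],[0,0,0]]]'
python3 - <<'E'
from h import *
go(.5993,-.070,.0532,92.3)
E
```

```text
time_s: 25.75
position: [0.5997, -0.0721, 0.1744]
ee_rot: [-3.136, -0.001, 1.609]
wrist_force: [-0.5, 0.0, -1.4]
grip_width: 0.0223
gripper_force: 39.3
time_s: 25.95
position: [0.5994, -0.0685, 0.1767]
ee_rot: [-3.138, -0.002, 1.614]
wrist_force: [0.9, 0.6, -0.0]
grip_width: 0.0226
gripper_force: 39.3
t 25.95 pos [ 0.5994 -0.0685  0.1767] yaw 92.5 w 0.0226 shift cm [-0.17  0.02 12.35] turn [-0.003 -0.002  0.003]
```

```bash
python3 -m inch '[[[-0.1,0,2],[0,0,0]],[[0,0,3],[0,0,0]],[[0,0,3],[0,0,0]],[[0,0,2.5],[0,0,0]],[[0,0,1],[0,0,0]],[[0,0,0.4],[0,0,0]],[[0,0,0],[0,0,0]],[[0,0,0],[0,0,0]],[[0,0,0],[0,0,0]]]'
python3 - <<'E'
from h import *
go(.5993,-.070,.0526,92.3)
E
```

```text
time_s: 26.85
position: [0.6016, -0.0707, 0.0612]
ee_rot: [3.138, 0.001, 1.614]
wrist_force: [0.0, 0.8, -0.8]
grip_width: 0.0225
gripper_force: 39.3
t 26.85 pos [ 0.6016 -0.0707  0.0612] yaw 92.5 w 0.0225 shift cm [ 0.09 -0.23  0.86] turn [0.003 0.001 0.003]
```

```bash
python3 -m inch '[[[0.04,-0.12,0.4],[0,0,0]],[[0,0,0.2],[0,0,0]],[[0,0,0],[0,0,0]],[[0,0,0],[0,0,0]],[[0,0,0],[0,0,0]]]'
python3 - <<'E'
from h import *
go(.5993,-.070,.0526,92.3)
E
```

```text
time_s: 27.35
position: [0.5992, -0.0703, 0.0533]
ee_rot: [-3.142, 0.0, 1.614]
wrist_force: [0.8, 0.2, -0.9]
grip_width: 0.0224
gripper_force: 39.4
t 27.35 pos [ 0.5992 -0.0703  0.0533] yaw 92.5 w 0.0224 shift cm [0.03 0.01 0.07] turn [-0.     0.     0.003]
```

```bash
python3 -m inch '[[[0,0,0.06],[0,0,0]],[[0,0,0],[0,0,0]]]'
python3 -m inch '[[[0,0,0],[0,0,0]],[[0,0,0],[0,0,0]],[[0,0,0],[0,0,0]],[[0,0,0],[0,0,0]],[[0,0,0],[0,0,0]]]' 0.3
python3 -m inch '[[[0,0,-2],[0,0,0]],[[0,0,-3],[0,0,0]],[[0,0,-4],[0,0,0]],[[0,0,-4],[0,0,0]],[[-4,-2,-3],[0,0,0]],[[-4,-3,-2],[0,0,0]],[[-4,-3,0],[0,0,0]],[[-3,-2,0],[0,0,0]],[[0,0,0],[0,0,0]],[[0,0,0],[0,0,0]]]'
python3 - <<'E'
from h import *
c=snap('wrist','w11'); s=snap('scene','s11')
a=cv2.resize(s['image'][180:345,230:450],(600,450),interpolation=cv2.INTER_CUBIC)
si=snap('side','d11')['image'][150:330,190:390]; b=cv2.resize(si,(200,180))
o=np.zeros((450,800,3),np.uint8); o[:,:600]=a; o[:180,600:]=b; cv2.imwrite('pics/fin.png',o)
E
```

```text
time_s: 27.55
position: [0.5993, -0.0703, 0.0529]
ee_rot: [3.141, 0.0, 1.614]
wrist_force: [0.2, -0.3, 0.2]
grip_width: 0.0223
gripper_force: 39.5
time_s: 28.05
position: [0.5993, -0.0703, 0.0527]
ee_rot: [3.142, 0.0, 1.614]
wrist_force: [-0.1, 0.1, -0.3]
grip_width: 0.0554
gripper_force: 0.0
time_s: 29.05
position: [0.5088, -0.219, 0.2292]
ee_rot: [3.141, -0.0, 1.612]
wrist_force: [-0.4, 1.4, -0.3]
grip_width: 0.0557
gripper_force: 0.0
```

View pics/fin.png

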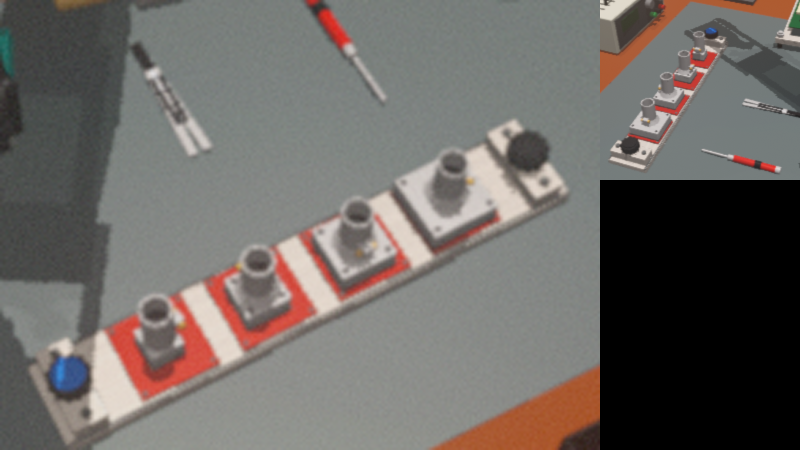

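The final picture shows all four nozzles upright and square, each on its own pad. From the blue knob they run 26 (155,330), 36 (257,285), 46 (355,240) and 56 (447,190), and the arm is clear.

```bash
python3 -c "from rig import bot; print(bot.sign_off())"
```

```text
the job is handed in; nothing more can be done
None
```

All four nozzles stand upright on the middle of their own pads, 26, 36, 46 and 56 from the blue-capped end; none was knocked over, the board was not touched, and I handed the job in after about 29 s of robot time.

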